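Show which pen blank to turn next and its drying pin

ROBOT

A 6-joint arm with a two-finger parallel gripper is mounted at the origin on the work surface. World frame = base frame: x ahead of the robot, y to its left, z up, the work surface at z = 0. Lengths are in mm, angles in rad, forces in N, time in s.
With the tool pointing down it reaches from about 300 to 775 mm from the base axis. Payload 14.6 kg.
Tool frame: the origin (TCP) lies at the very end of the fingers, on their centre line; the grasp point (between the pads) lies 19 mm behind it; z points along the fingers, y is the direction in which the jaws open and shut (so a half turn about z gives the same grasp; the last joint's range is limited). The gripper opens to 94 mm and grips with 3 to 60 N. Pads are 16 mm wide; open, the fingers measure 119 mm over their backs; the gripper's body (75 mm by 177 mm) begins 78 mm behind the grasp point.
Start: joints at [-1.283, 0.3, 1.521, -0, 1.321, -0.067], TCP at [191.064, -515.736, 205.446] pointing down, gripper open.
Joint ranges: [-3.03, 3.03], [-0.79, 2.21], [0.23, 2.52], [-1.04, 4.18], [0, 3.07], [-2.55, 2.55]. Speed limits (rad/s): [2.22, 2.22, 2.57, 3.14, 3.14, 3.14].

INTERFACE

Orientations are given as [roll, pitch, yaw] about the fixed x, y, z axes, in that order (R = Rz(yaw) Ry(pitch) Rx(roll)).
In Python, from cell import manip gives the robot as it stands.
- The arm moves only by the shell command python3 -m inch 'ROWS' [FORCE]. ROWS is a JSON object of lists of equal length, an entry for each row: "grip": the opening, from -1 (shut) to 1 (fully open), so that 0 is half open; "travel": the shift along the world's x, y, z in cm, a list of three; "turn": the turn, a rotation vector about the world's x, y, z in degrees, a list of three. A call has 1 to 10 rows; each row is the pose to reach, as a shift and turn from the pose measured when the call began; what a row does not reach only later rows make up. A row lasts 1/8 s, in which the tool goes at most 62.5 mm and 10.7 degrees, less where a joint would pass 70% of its speed; a pose out of reach is approached as far as the arm can. A call with a gripper value outside its range is refused whole. The fingers move at their own pace and stop on an object; FORCE is the grip in N (left out, the last holds). Time passes only in rows, so rows that repeat a pose let the fingers close. It gives the time, the measured TCP pose, the force and the opening at its end, in the units of the state.
- manip.read_state(): the state, without advancing time (a new reading comes with each control period).
- manip.camera(name): name is "side" or "top"; returns (picture, depth): 420x560x3 uint8, red, green, blue; 420x560 float32, mm along the optical axis (not along the pixel's ray), 0 where there is no reading.
- manip.calibration(name): a dict with "fx", "fy", "cx", "cy" (pixels), "k1" (the pictures are not rectified: a ray, as slopes to the right and down, at radius r is drawn at 1 + k1 r^2 times it, then the intrinsics apply), "world_from_camera" (4x4, takes a point from camera to world coordinates). Camera axes: x right, y up, looking along -z (the intrinsics and any distortion apply to the point x, -y, -z); pixel columns grow to the right and rows downward; lengths in mm; the calibration is good to about 2 mm. A picture is of the moment at which its call begins. calibration takes no time and is no camera call.
- manip.sign_off(): hands the job in, once; it reports no verdict.
Trained networks look in the newest picture that a camera, given by its name, has taken for a name from the list of things; names that differ only in an ending like _2 or _b are one class to them, and where a whole thing is asked for, a point or a joint stands for the part that bears it (a point fixed in the world has none). Each returns a list of dicts, best first, with "p" (0 to 1); they miss things now and then, are a little off and sometimes report something else, mostly with a low value. They report only what shows in the picture. A call takes as long as a camera call. They do not tell look-alikes from the thing itself.
- manip.look_for(camera, label): "bbox" ([left, top, right, bottom] in pixels, round what is visible of it).
The state is a dict: "clock": time; "joints": joint angles; "qd": joint speeds; "effort": joint torques, N m; "eef_pos": TCP position; "eef_rot": TCP orientation; "wrist_force": force on the tool from outside, world axes, zero at the start; "moment": the same for the moment, N m; "finger_gap": finger opening in mm.
Only numpy, scipy, OpenCV 4.12 (cv2) and the standard library are available. Lean on these libraries where they do the work, as an engineer would, in place of code of your own. Each camera call takes 0.05 s, during which the arm holds its last target.

TASK

Show a pupil at the pen-turning bench which blank comes next and where it will dry: from straight above, point with the fingertips at the middle of the longest of the three square wooden blanks in the white tray, two to four centimetres above it, and stay there for two seconds. Then point in the same way at the top of the one bare pin on the drying stand (the other two pins carry wooden barrels), stay two seconds, and finish still pointing there. Touch nothing at all, and when passing over the other blanks and pins keep the fingertips at least ten centimetres above them, so as not to point at a wrong one.

Things in the scene. Friction and masses are not known exactly. Their poses are not given: they have to be found in the camera images.
- blank_long: the longest blank: a plain square wooden bar, 120 x 20 x 20 mm, lying in the tray with brass-lined holes in its ends; origin at the centre of its underside (5 mm above the bench), x along its length, z up; its top is 20 mm above the origin
- blank_mid: the middle blank, same wood, 80 x 20 x 20 mm; origin and axes as for the longest
- blank_short: the shortest blank, same wood, 50 x 20 x 20 mm; origin and axes as for the longest
- tray: fixed white tray, 200 (x) x 180 (y) x 16 mm high with walls and floor 5 mm thick; origin under its centre, on the bench; the three blanks lie side by side in it, about 60 mm apart, their order varies; the tray may be on the left or on the right
- stand: fixed drying stand, a dark wooden bar 60 (x) x 200 (y) x 18 mm high with three upright pins in a row along its y, 65 mm apart; origin under its centre, on the bench; on the other side from the tray
- pin_bare_top (a point): a steel pin, 8 mm thick, on the drying stand; this point is the centre of its top, 108 mm above the bench. This is the bare pin, with no barrel on it; it may be at any of the three places
- pin_b_top (a point): a steel pin, 8 mm thick, on the drying stand; this point is the centre of its top, 108 mm above the bench. It carries the shorter barrel, which reaches to 68 mm above the bench
- pin_c_top (a point): a steel pin, 8 mm thick, on the drying stand; this point is the centre of its top, 108 mm above the bench. It carries the longer barrel, which reaches to 80 mm above the bench
- barrel_b: a finished round wooden pen barrel, 24 mm across, standing loose on a pin, 50 mm long; origin at the centre of its underside; leave alone
- barrel_c: a finished round wooden pen barrel, 24 mm across, standing loose on a pin, 62 mm long; origin at the centre of its underside; leave alone
- wax_can: closed steel can, 72 mm across, 75 mm high, beyond the work; origin at the centre of its underside; leave alone
- hammer: hammer lying on the bench to the left of the work, under 60 mm high; leave alone
- brush: brush lying on the bench to the right of the work, under 60 mm high; leave alone
- screw_cup: open grey plastic cup, 70 mm across, 60 mm high, near the robot; origin at the centre of its underside; leave alone
Not all that is in view belongs to the job. What is shaped like the blank_long but blue or orange is not meant.

How it is judged (in metres and radians):
On the way, in this order (a step that is already met when the one before it is completed fails the run):
1. point at the middle of the longest blank for two seconds (1.5 s count) (x of the grasp point in the frame of blank_long between -0.025 and 0.025 m and y of the grasp point in the frame of blank_long between -0.02 and 0.02 m and z of the grasp point in the frame of blank_long between 0.03 and 0.092 m), for 1.5 s.
2. then point at the top of the bare pin for two seconds (1.5 s count) (horizontal distance between the grasp point and pin_bare_top below 0.02 m and z of the grasp point in the frame of pin_bare_top between 0.01 and 0.072 m), for 1.5 s.
At the end, for the whole second after the job is handed in: the grasp point between the fingers is still within 20 mm sideways of the bare pin's top and 10 to 72 mm above it (fingertips up to about 5 cm above), and no loose thing has moved 5 mm; on the way it stayed within 25 mm along and 20 mm across of the longest blank's middle, 10 to 72 mm above its top (all of step 2 and distance of each of blank_long, blank_mid, blank_short, barrel_b, barrel_c, wax_can, hammer, brush, screw_cup from where it was at the start of the episode below 0.005 m); the robot touches nothing.
It fails at once if the robot touches something (contact force between any of the fingers, the arm and anything else above 0.3 N).
It fails at once if a loose thing is moved or lifted (distance of any of blank_long, blank_mid, blank_short, barrel_b, barrel_c, wax_can, hammer, brush, screw_cup from where it was at the start of the episode above 0.008 m).
It fails at once if the robot points low at a wrong blank or a wrong pin (the same zone as for pointing at the right one, or lower) ((x of the grasp point in the frame of blank_mid between -0.025 and 0.025 m and y of the grasp point in the frame of blank_mid between -0.02 and 0.02 m and z of the grasp point in the frame of blank_mid below 0.092 m) or (x of the grasp point in the frame of blank_short between -0.025 and 0.025 m and y of the grasp point in the frame of blank_short between -0.02 and 0.02 m and z of the grasp point in the frame of blank_short below 0.092 m) or (horizontal distance between the grasp point and pin_b_top below 0.02 m and z of the grasp point in the frame of pin_b_top below 0.072 m) or (horizontal distance between the grasp point and pin_c_top below 0.02 m and z of the grasp point in the frame of pin_c_top below 0.072 m)).
It also fails if it takes over 40 s, if anything falls off the work surface, if the arm or the gripper's body presses on something with over 40 N, if the wrist force passes 120 N, or if a joint passes its speed limit or range.

## Working session

There is one attempt and no reset: what is moved stays moved. The work goes in short steps, Python scripts to look and compute and a shell command to move; the robot and the scene stay as the last step left them, time stands still between calls to the robot, and variables do not carry over. Pictures are saved under pics/ and viewed, and the job is handed in when it is done.

```bash
mkdir -p pics
python3 - <<'E'
from cell import manip
import cv2
for n in ("top","side"):
    p,d=manip.camera(n); cv2.imwrite(f"pics/{n}0.png",p[:,:,::-1])
    c=manip.calibration(n); print(n,c)
    for l in ("blank_long","stand","tray","barrel_b"):
        print(l,[(r["bbox"],round(r["p"],2)) for r in manip.look_for(n,l)])
print(manip.read_state())
E
```

```text
top {'fx': 485.92094404560186, 'fy': 485.92094404560186, 'cx': 276.3521318751169, 'cy': 213.6560558074653, 'k1': -0.17696204739929614, 'world_from_camera': array([[ 2.09128908e-02,  9.93704748e-01, -1.10061463e-01,
         4.37754221e+02],
       [-9.99772498e-01,  2.03236166e-02, -6.47328133e-03,
        -1.29460682e+01],
       [-4.19568343e-03,  1.10171798e-01,  9.93903703e-01,
         1.35213926e+03],
       [ 0.00000000e+00,  0.00000000e+00,  0.00000000e+00,
         1.00000000e+00]])}
blank_long [([143.1, 137.8, 185.3, 150.7], 0.87), ([217.8, 111.4, 230.0, 155.6], 0.77), ([189.0, 209.3, 234.3, 224.2], 0.72)]
stand [([298.2, 202.5, 373.6, 254.2], 0.89)]
tray []
barrel_b [([353.2, 234.8, 363.8, 245.3], 0.65), ([312.0, 211.4, 324.2, 222.6], 0.57), ([191.8, 208.5, 232.7, 222.8], 0.5)]
side {'fx': 519.8646667437293, 'fy': 519.8646667437293, 'cx': 278.0485999233326, 'cy': 208.5311389140623, 'k1': -0.06416760973903535, 'world_from_camera': array([[-6.96004852e-01,  4.72122297e-01, -5.40997027e-01,
        -1.37821028e+02],
       [-7.17912179e-01, -4.71608529e-01,  5.12042477e-01,
 
[... 519 characters left out ...]
 300.7], 0.24)]
{'clock': 0.5, 'joints': array([-1.28253686e+00,  2.99904650e-01,  1.52104161e+00, -3.47438835e-06,
        1.32072616e+00, -6.65930049e-02]), 'qd': array([-6.69866164e-04, -5.09080659e-04, -3.72095099e-04,  9.51821561e-04,
        9.14607712e-04, -9.76308376e-05]), 'effort': array([ 5.75893173e-04, -5.31343782e+01, -3.52736306e+01,  7.08266417e-02,
        2.15182488e-02, -2.04642481e-05]), 'eef_pos': array([ 191.08879594, -515.70064899,  205.42541264]), 'eef_rot': array([-3.14151284e+00, -1.94916983e-06,  3.54853327e-01]), 'wrist_force': array([ 0.0245792 ,  0.84490881, -0.26235237]), 'moment': array([-0.0247399 , -0.0062462 ,  0.03522694]), 'finger_gap': 93.95704610249267}
```

View pics/top0.png

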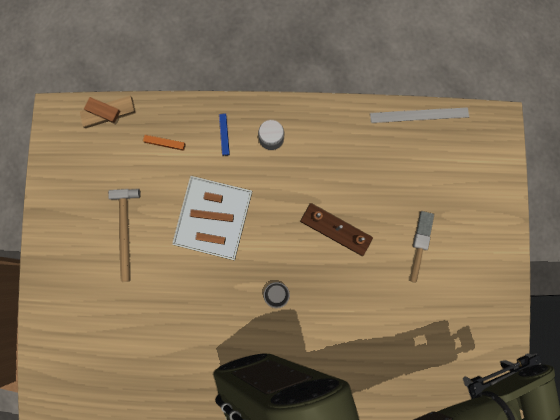

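View pics/side0.png

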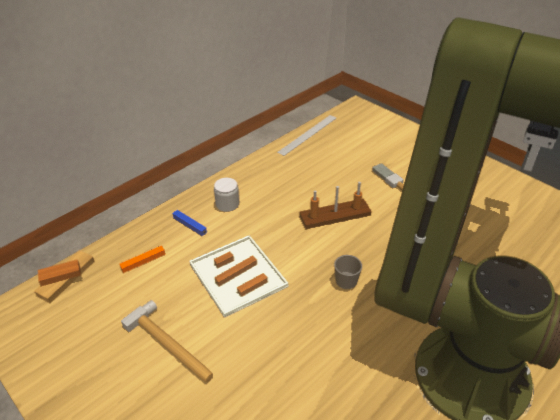

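The top view shows the tray at about (213,217), holding three blanks at (213,197), (212,215) and (210,238). The stand is at about (337,229), with barrels at (318,216) and (361,240) and a bare pin near (339,227). The orange bar (164,142) and the blue bar (224,134) lie outside the tray, so they are decoys. I'll enlarge the candidates and measure them.

```bash
cat > h.py <<'E'
import numpy as np, cv2
from cell import manip
def ray(n,u,v):
    c=manip.calibration(n)
    K=np.array([[c["fx"],0,c["cx"]],[0,c["fy"],c["cy"]],[0,0,1.]])
    x,y=cv2.undistortPoints(np.array([[[u,v]]],float),K,np.array([c["k1"],0,0,0,0.]))[0,0]
    T=c["world_from_camera"]; return T[:3,3],T[:3,:3]@np.array([x,-y,-1.])
def at(n,u,v,z):
    o,d=ray(n,u,v); return o+d*(z-o[2])/d[2]
def tri(a,b):
    A=np.zeros((3,3));B=np.zeros(3)
    for o,d in (ray("top",*a),ray("side",*b)):
        d=d/np.linalg.norm(d);P=np.eye(3)-np.outer(d,d);A+=P;B+=P@o
    return np.linalg.solve(A,B)
E
python3 - <<'E'
from h import *
t=cv2.imread("pics/top0.png");s=cv2.imread("pics/side0.png")
a=cv2.resize(t[170:270,165:385],None,fx=3.6,fy=3.6,interpolation=cv2.INTER_CUBIC)
b=cv2.resize(s[180:320,185:385],None,fx=4,fy=4,interpolation=cv2.INTER_CUBIC)
cv2.imwrite("pics/tcrop.png",a);cv2.imwrite("pics/scrop.png",b)
# wood in tray: brownish saturated
hsv=cv2.cvtColor(t,cv2.COLOR_BGR2HSV)
m=((hsv[...,1]>110)&(hsv[...,2]>60)).astype(np.uint8)
m[:, :178]=0;m[:,248:]=0;m[:183]=0;m[253:]=0
n,l,st,ce=cv2.connectedComponentsWithStats(m)
for i in range(1,n):
    if st[i,4]>40:
        pts=np.argwhere(l==i)[:,::-1].astype(np.float32);r=cv2.minAreaRect(pts)
        bp=cv2.boxPoints(r);w=np.array([at("top",*p,25)[:2] for p in bp])
        print(ce[i].round(1),st[i],at("top",*r[0],25).round(1),np.linalg.norm(np.roll(w,-1,0)-w,axis=1).round(0),w.round(0).tolist())
E
```

```text
[212.6 197.1] [204 193  18   9 112] [626.9 173.   25. ] [18. 48. 18. 48.] [[622.0, 198.0], [640.0, 195.0], [632.0, 148.0], [614.0, 151.0]]
[211.4 215.4] [191 210  42  12 277] [576.4 174.5  25. ] [ 19. 117.  19. 116.] [[572.0, 233.0], [591.0, 232.0], [580.0, 116.0], [562.0, 117.0]]
[210.  238.1] [196 233  29  11 188] [513.4 176.2  25. ] [18. 78. 18. 78.] [[510.0, 216.0], [528.0, 213.0], [517.0, 137.0], [499.0, 139.0]]
```

View pics/tcrop.png

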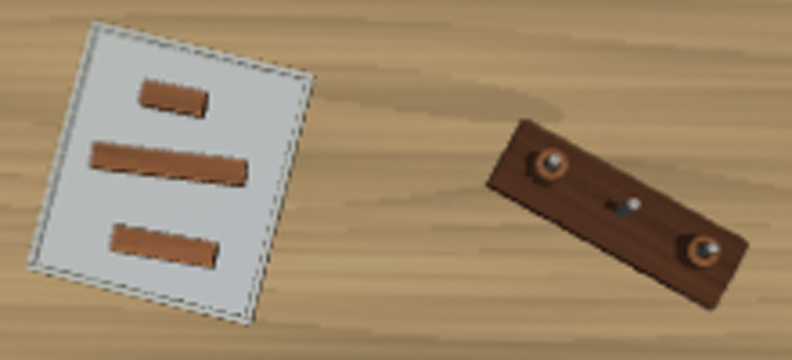

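View pics/scrop.png

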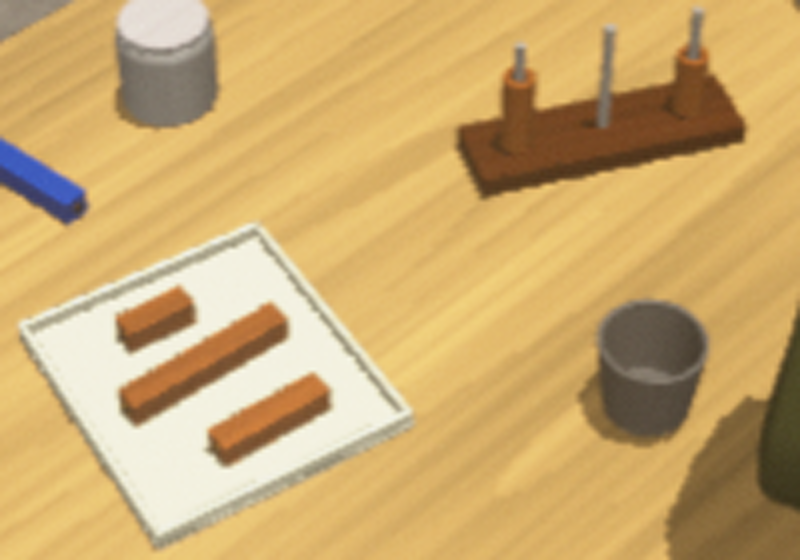

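Three blanks could be the one meant, at top pixels (212.6,197.1), (211.4,215.4) and (210,238.1), measuring 48, 117 and 78 mm. The middle one at 117 mm fits the 120 mm blank. The enlarged crops show it is clearly the longest, and that the bare pin is the middle one, with its tip at about (340.5,226.3) in top and (336.6,186.8) in side.

Run:
```python
from h import *
f=lambda x,y:((x+.5)/3.6-.5+165,(y+.5)/3.6-.5+170)
g=lambda x,y:((x+.5)/4-.5+185,(y+.5)/4-.5+180)
for nm,a,b in (("bare",(633,204),(608,29)),("left",(553,160),(520,47)),("right",(709,248),(697,12)),("longblank",(169,162),(204,353))):
    A,B=f(*a),g(*b); z=25 if nm[0:4]=="long" else 108
    print(nm,"top",at("top",*A,z).round(1),"side",at("side",*B,z).round(1),"tri",tri(A,B).round(1))
print("cup",at("top",276,293,60).round(0),"can",at("top",271,133,75).round(0))
print("stand ctr",at("top",*f(617,214),18).round(1))
```

```text
bare top [ 546.1 -170.6  108. ] side [ 549.2 -171.7  108. ] tri [ 546.6 -169.8  110.6]
left top [ 576.6 -112.9  108. ] side [ 578.8 -115.   108. ] tri [ 576.4 -112.5  110.8]
right top [ 515.6 -225.6  108. ] side [ 517.9 -229.3  108. ] tri [ 515.2 -225.1  112. ]
longblank top [578.3 174.2  25. ] side [580.1 174.   25. ] tri [578.6 174.4  26.4]
cup [370.  -8.  60.] can [799.  14.  75.]
stand ctr [ 546.  -169.8   18. ]
```

```bash
python3 -m inch '{"grip":[-0.7,-0.7,-0.7,-0.7,-0.7,-0.7,-0.7,-0.7,-0.7,-0.7],"travel":[[0,0,3],[1,2,6],[3,6,6],[5.5,10,6],[8,14.5,6],[10.5,19,6],[13,23.5,6],[15.5,28,6],[17.5,31,6],[18,32,6]],"turn":[[0,0,0],[0,0,0],[0,0,0],[0,0,0],[0,0,0],[0,0,0],[0,0,0],[0,0,0],[0,0,0],[0,0,0]]}'
```

```text
clock: 1.75
eef_pos: [371.7, -194.5, 265.6]
eef_rot: [3.141, -0.0, 0.357]
wrist_force: [0.3, -0.3, -0.6]
finger_gap: 13.9
```

```bash
python3 -m inch '{"grip":[-0.7,-0.7,-0.7,-0.7,-0.7,-0.7,-0.7,-0.7,-0.7,-0.7],"travel":[[2,3.5,0],[4.5,8,0],[7,12.5,0],[9.5,17,0],[12,21.5,0],[14.5,26,0],[17,30.5,0],[19,34.5,0],[20.3,36.5,0],[20.6,36.9,0]],"turn":[[0,0,0],[0,0,0],[0,0,0],[0,0,0],[0,0,0],[0,0,0],[0,0,0],[0,0,0],[0,0,0],[0,0,0]]}'
python3 - <<'E'
from h import *
for n in ("top","side"):
    p,d=manip.camera(n); cv2.imwrite(f"pics/{n}1.png",p[:,:,::-1])
print(manip.read_state()["eef_pos"])
E
```

```text
clock: 3.0
eef_pos: [578.1, 174.5, 264.8]
eef_rot: [3.141, 0.001, 0.358]
wrist_force: [0.3, -1.3, -0.0]
finger_gap: 14.2
[577.76952421 173.67631877 265.2503648 ]
```

View pics/side1.png

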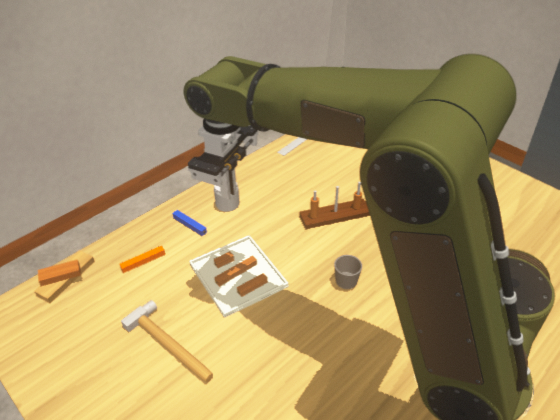

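The side view shows the arm above the tray with the fingers near (228,190), and nothing has moved. I'll go straight down 21 cm, to about 30 mm above the blank.

```bash
python3 -m inch '{"grip":[-0.7,-0.7,-0.7,-0.7,-0.7,-0.7,-0.7,-0.7,-0.7,-0.7],"travel":[[0,0,-2],[0,0,-5],[0,0,-8],[0,0,-11],[0,0,-14],[0,0,-17],[0,0,-19],[0,0,-20.5],[0,0,-21],[0,0,-21]],"turn":[[0,0,0],[0,0,0],[0,0,0],[0,0,0],[0,0,0],[0,0,0],[0,0,0],[0,0,0],[0,0,0],[0,0,0]]}'
python3 - <<'E'
from h import *
for n in ("side",):
    p,d=manip.camera(n); cv2.imwrite(f"pics/{n}2.png",cv2.resize(p[170:320,160:360,::-1],None,fx=4,fy=4,interpolation=cv2.INTER_CUBIC))
E
```

```text
clock: 4.35
eef_pos: [578.0, 173.4, 55.7]
eef_rot: [3.141, -0.0, 0.356]
wrist_force: [-0.5, -0.7, -1.0]
finger_gap: 14.2
```

View pics/side2.png

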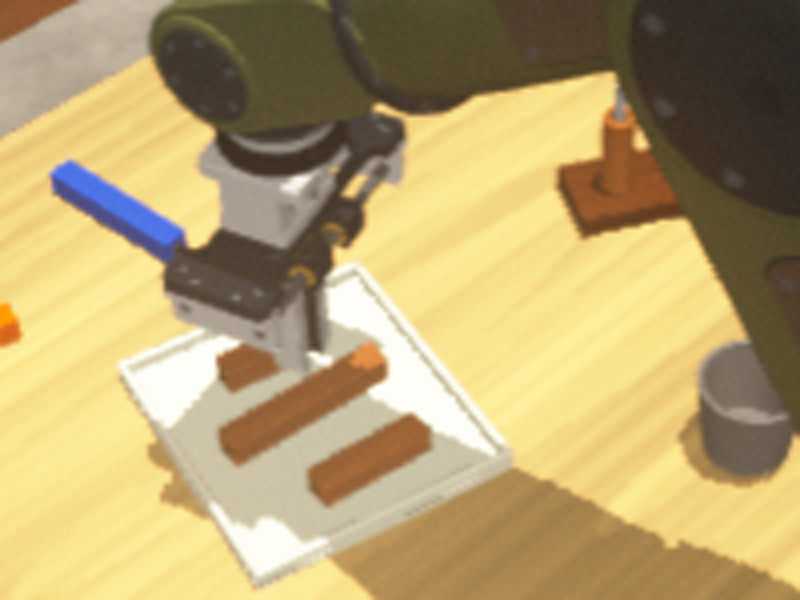

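In the crop the fingertips (300,360) hover just above the long blank's middle, about (303,400), and touch nothing. Now hold for 2.5 s.

```bash
python3 -m inch '{"grip":[-0.7,-0.7,-0.7,-0.7,-0.7,-0.7,-0.7,-0.7,-0.7,-0.7],"travel":[[0,0,0],[0,0,0],[0,0,0],[0,0,0],[0,0,0],[0,0,0],[0,0,0],[0,0,0],[0,0,0],[0,0,0]],"turn":[[0,0,0],[0,0,0],[0,0,0],[0,0,0],[0,0,0],[0,0,0],[0,0,0],[0,0,0],[0,0,0],[0,0,0]]}'
python3 -m inch '{"grip":[-0.7,-0.7,-0.7,-0.7,-0.7,-0.7,-0.7,-0.7,-0.7,-0.7],"travel":[[0,0,0],[0,0,0],[0,0,0],[0,0,0],[0,0,0],[0,0,0],[0,0,0],[0,0,0],[0,0,0],[0,0,0]],"turn":[[0,0,0],[0,0,0],[0,0,0],[0,0,0],[0,0,0],[0,0,0],[0,0,0],[0,0,0],[0,0,0],[0,0,0]]}'
python3 -m inch '{"grip":[-0.7,-0.7,-0.7,-0.7,-0.7,-0.7,-0.7,-0.7,-0.7,-0.7],"travel":[[0,0,2],[0,0,5],[0,0,9],[0,0,13],[0,0,17],[0,0,20],[0,0,22.5],[0,0,24],[0,0,24.5],[0,0,24.5]],"turn":[[0,0,0],[0,0,0],[0,0,0],[0,0,0],[0,0,0],[0,0,0],[0,0,0],[0,0,0],[0,0,0],[0,0,0]]}'
```

```text
clock: 5.65
eef_pos: [578.1, 173.6, 56.0]
eef_rot: [3.141, -0.001, 0.357]
wrist_force: [0.0, -0.2, 0.5]
finger_gap: 14.3
clock: 6.9
eef_pos: [578.1, 173.6, 56.0]
eef_rot: [3.141, -0.001, 0.357]
wrist_force: [0.8, 0.1, -0.1]
finger_gap: 13.8
clock: 8.15
eef_pos: [578.0, 173.6, 300.3]
eef_rot: [3.141, 0.0, 0.357]
wrist_force: [0.3, 0.2, 0.4]
finger_gap: 14.3
```

```bash
python3 -m inch '{"grip":[-0.7,-0.7,-0.7,-0.7,-0.7,-0.7,-0.7,-0.7,-0.7,-0.7],"travel":[[-0.2,-2,0],[-0.5,-6,0],[-1,-11,0],[-1.5,-16,0],[-1.9,-21,0],[-2.3,-26,0],[-2.7,-30,0],[-3,-33,0],[-3.1,-34.3,0],[-3.1,-34.4,0]],"turn":[[0,0,0],[0,0,0],[0,0,0],[0,0,0],[0,0,0],[0,0,0],[0,0,0],[0,0,0],[0,0,0],[0,0,0]]}'
python3 -m inch '{"grip":[-0.7,-0.7,-0.7,-0.7],"travel":[[0,0,0],[0,0,-2],[0,0,-4],[0,0,-4]],"turn":[[0,0,0],[0,0,0],[0,0,0],[0,0,0]]}'
python3 - <<'E'
from h import *
p,d=manip.camera("side"); cv2.imwrite("pics/side3.png",cv2.resize(p[100:250,250:450,::-1],None,fx=4,fy=4,interpolation=cv2.INTER_CUBIC))
p,d=manip.camera("top"); cv2.imwrite("pics/top3.png",p[:,:,::-1])
print(manip.read_state()["eef_pos"])
E
```

```text
clock: 9.4
eef_pos: [546.7, -170.9, 300.0]
eef_rot: [-3.141, 0.001, 0.355]
wrist_force: [0.0, 0.5, 0.9]
finger_gap: 13.9
clock: 9.9
eef_pos: [546.4, -169.9, 258.9]
eef_rot: [-3.14, 0.002, 0.357]
wrist_force: [0.3, 0.7, -0.3]
finger_gap: 14.1
[ 546.96580757 -170.4151653   260.76513865]
```

View pics/side3.png

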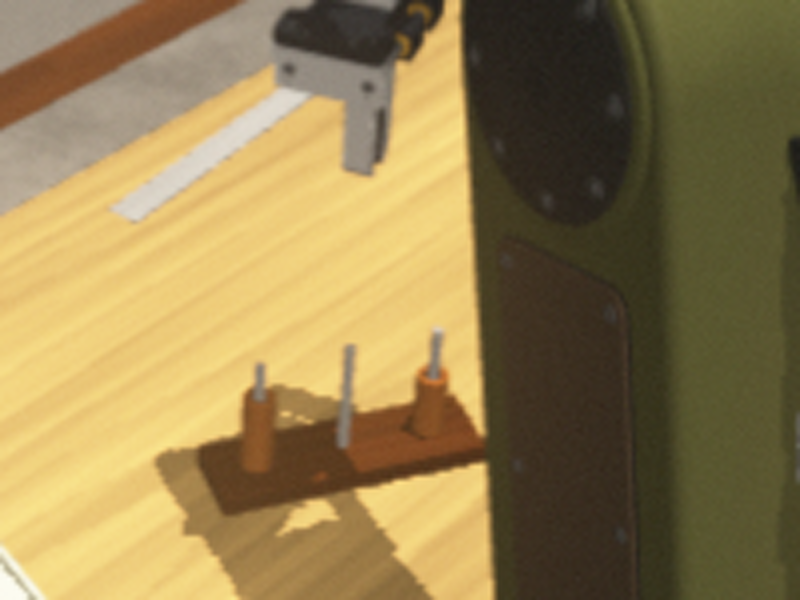

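The fingertips (365,168) lie on the extension of the bare middle pin's axis, which runs from (343,445) to its top at (349,347). I'll go down 12 cm, to about 31 mm above it, and hold.

```bash
python3 -m inch '{"grip":[-0.7,-0.7,-0.7,-0.7,-0.7,-0.7,-0.7,-0.7,-0.7,-0.7],"travel":[[0,0,-1.5],[0,0,-3.5],[0,0,-5.5],[0,0,-7.5],[0,0,-9.5],[0,0,-11],[0,0,-11.8],[0,0,-12.1],[0,0,-12.1],[0,0,-12.1]],"turn":[[0,0,0],[0,0,0],[0,0,0],[0,0,0],[0,0,0],[0,0,0],[0,0,0],[0,0,0],[0,0,0],[0,0,0]]}'
python3 -m inch '{"grip":[-0.7,-0.7,-0.7,-0.7,-0.7,-0.7,-0.7,-0.7,-0.7,-0.7],"travel":[[0,0,0],[0,0,0],[0,0,0],[0,0,0],[0,0,0],[0,0,0],[0,0,0],[0,0,0],[0,0,0],[0,0,0]],"turn":[[0,0,0],[0,0,0],[0,0,0],[0,0,0],[0,0,0],[0,0,0],[0,0,0],[0,0,0],[0,0,0],[0,0,0]]}'
python3 -m inch '{"grip":[-0.7,-0.7,-0.7,-0.7,-0.7,-0.7,-0.7,-0.7,-0.7,-0.7],"travel":[[0,0,0],[0,0,0],[0,0,0],[0,0,0],[0,0,0],[0,0,0],[0,0,0],[0,0,0],[0,0,0],[0,0,0]],"turn":[[0,0,0],[0,0,0],[0,0,0],[0,0,0],[0,0,0],[0,0,0],[0,0,0],[0,0,0],[0,0,0],[0,0,0]]}'
python3 - <<'E'
from h import *
p,d=manip.camera("side"); cv2.imwrite("pics/side4.png",cv2.resize(p[100:250,250:450,::-1],None,fx=4,fy=4,interpolation=cv2.INTER_CUBIC))
print(manip.read_state()["eef_pos"])
E
```

```text
clock: 11.25
eef_pos: [547.2, -170.5, 140.3]
eef_rot: [3.141, -0.001, 0.356]
wrist_force: [-0.2, 0.6, -0.1]
finger_gap: 14.0
clock: 12.5
eef_pos: [547.2, -170.5, 140.3]
eef_rot: [3.141, -0.001, 0.356]
wrist_force: [0.3, 0.2, 0.4]
finger_gap: 14.1
clock: 13.75
eef_pos: [547.2, -170.5, 140.3]
eef_rot: [3.141, -0.001, 0.356]
wrist_force: [-1.0, -0.2, -0.6]
finger_gap: 13.8
[ 547.19577953 -170.51891976  140.32329645]
```

View pics/side4.png

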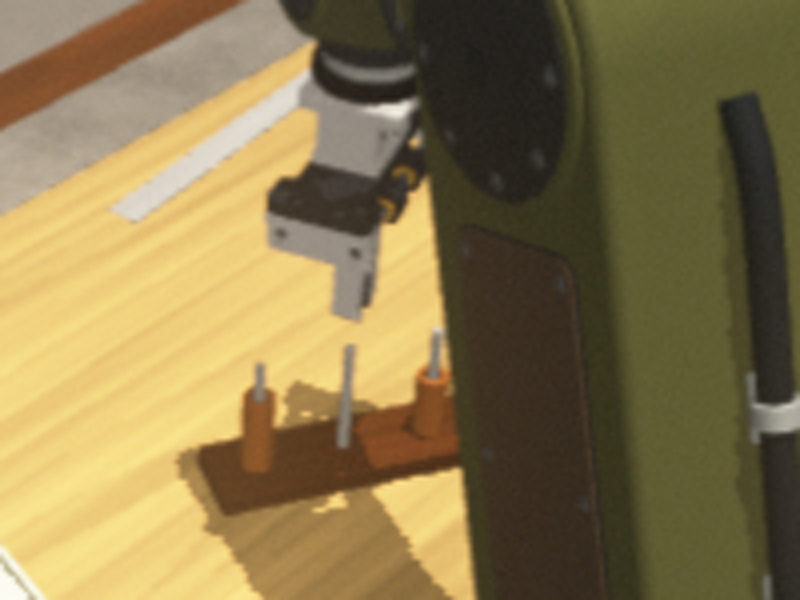

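The fingertips (350,317) are directly above the bare pin's top (349,347), with a clear gap, and the barrels are where they were. Handing in.

Run:
```python
from cell import manip
print(manip.sign_off(), manip.read_state()["eef_pos"])
```

```text
the job is handed in; nothing more can be done
the job is handed in; nothing more can be done
```

I pointed at both targets in order and handed the job in; the hand-in reports no verdict.

- **Longest blank:** I held the fingertips about 31 mm above its middle for 2.5 s, with the gripper closed to a 14 mm gap. The blank measured 117 mm long, and the other two 48 and 78 mm. The fingertips were at (578, 174, 56) mm and I measured the blank's middle at about (577, 174) mm.
- **Bare pin:** I crossed at a height of 300 mm to the middle pin, held about 32 mm above its top for 2.5 s, and finished there. The fingertips ended at (547.2, -170.5, 140.3) mm and the pin's top is at about (547, -170, 108) mm.

**Checks:** The wrist force stayed at noise level, about 1 N. The last side picture shows a clear gap above the bare pin and both barrels unmoved. The top and side cameras agreed to within about 4 mm on the targets and pins I measured. I did not take a final picture of the tray. The last reading, asked for just after the hand-in, was refused.

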